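# Find the weak shock mount

## Task

Press the pads of the three grinder shock mounts one after another, from the robot's left to its right, each clearly down against its spring, to feel which is the softest. Then push the white tag on the softest mount fully down, leaving the other two tags up. Only press and push with the fingertips: leave the loose things on and around the plate where they stand, pick nothing up, and finish clear of everything.

Things in the scene. Friction and masses are not known exactly. Their poses are not given: they have to be found in the camera images.
- plate: fixed aluminium plate on the bench, 170 x 420 x 10 mm; origin at the centre of its underside, its x away from the robot, y along the row to the robot's left, z up. Three look-alike shock mounts are fixed on it in a row 150 mm apart, each on a dark foot 150 x 70 x 8 mm with a round grey housing (62 mm across, top 50 mm above the bench) for its pad and a grey post (22 x 34 mm, top 85 mm) for its tag
- left_pad (a point): centre of the top of the round black rubber pad of the mount on the robot's left, 52 mm across, at its free height of 80 mm above the bench; this point stays there when the pad is pressed. The pad's spring lets it sink up to 14 mm; it starts at about 1 N, and 8 mm of press takes 3 to 9 N depending on the mount, each at least 1.3 times the next softer one
- left_tag (a point): centre of the flat white top of the tag of the mount on the robot's left (20 mm along the plate's x, 26 mm along its y), where it is when right up, 114 mm above the bench; this point stays there. Pushed straight down against about 3 N of friction, the tag stays where it is left; fully down its top is 90 mm above the bench and its head rests on the post
- middle_pad (a point): centre of the top of the round black rubber pad of the middle mount, 52 mm across, at its free height of 80 mm above the bench; this point stays there when the pad is pressed. The pad's spring lets it sink up to 14 mm; it starts at about 1 N, and 8 mm of press takes 3 to 9 N depending on the mount, each at least 1.3 times the next softer one
- middle_tag (a point): centre of the flat white top of the tag of the middle mount (20 mm along the plate's x, 26 mm along its y), where it is when right up, 114 mm above the bench; this point stays there. Pushed straight down against about 3 N of friction, the tag stays where it is left; fully down its top is 90 mm above the bench and its head rests on the post
- right_pad (a point): centre of the top of the round black rubber pad of the mount on the robot's right, 52 mm across, at its free height of 80 mm above the bench; this point stays there when the pad is pressed. The pad's spring lets it sink up to 14 mm; it starts at about 1 N, and 8 mm of press takes 3 to 9 N depending on the mount, each at least 1.3 times the next softer one
- right_tag (a point): centre of the flat white top of the tag of the mount on the robot's right (20 mm along the plate's x, 26 mm along its y), where it is when right up, 114 mm above the bench; this point stays there. Pushed straight down against about 3 N of friction, the tag stays where it is left; fully down its top is 90 mm above the bench and its head rests on the post
- a_pad (a joint): how far the pad of mount a is pressed down, in m: 0 free, 0.014 at its stop. Which place in the row mount a has is drawn afresh each time
- a_tag (a joint): how far the tag of mount a is pushed down, in m: 0 right up (it starts up to 0.004 down), 0.024 fully down
- b_pad (a joint): how far the pad of mount b is pressed down, in m: 0 free, 0.014 at its stop. Which place in the row mount b has is drawn afresh each time
- b_tag (a joint): how far the tag of mount b is pushed down, in m: 0 right up (it starts up to 0.004 down), 0.024 fully down
- c_pad (a joint): how far the pad of mount c is pressed down, in m: 0 free, 0.014 at its stop. Which place in the row mount c has is drawn afresh each time
- c_tag (a joint): how far the tag of mount c is pushed down, in m: 0 right up (it starts up to 0.004 down), 0.024 fully down
- bolt: a loose steel bolt standing on its head on the plate between the left and middle mounts, head 28 mm wide, 52 mm tall; origin under its centre
- bush: a loose brass bush standing on the plate between the middle and right mounts, 26 mm across, 30 mm tall; origin under its centre
- brush: a loose hand brush, 190 mm long, lying beyond the plate
- spray_can: a loose can, 64 mm across, 180 mm tall, to the left of the plate; origin under its centre
- mug: a loose white mug, 80 mm across, 90 mm tall, beyond the plate; origin under its centre
- wrench: a loose wrench lying to the left of the plate
- tube_offcut: a loose piece of steel tube standing on end, 48 mm across, 70 mm tall, to the right of the plate; origin under its centre

How it is judged:
By the outcome, as a careful person would: the job done as asked, in the order asked, and still so for the second after the job is handed in, with the robot touching nothing.
It also fails if it takes over 48 s, if anything falls off the work surface, if the arm or the gripper's body presses on something with over 40 N, if the wrist force passes 120 N, or if a joint passes its speed limit or range.

## Robot

A 6-joint arm with a two-finger parallel gripper is mounted at the origin on the work surface. World frame = base frame: x ahead of the robot, y to its left, z up, the work surface at z = 0. Lengths are in m, angles in degrees, forces in N, time in s.
With the tool pointing down it reaches from about 0.35 to 0.8 m from the base axis. Payload 7.3 kg.
Tool frame: the origin (TCP) lies at the very end of the fingers, on their centre line; the grasp point (between the pads) lies 19 mm behind it; z points along the fingers, y is the direction in which the jaws open and shut (so a half turn about z gives the same grasp; the last joint's range is limited). The gripper opens to 85 mm and grips with 20 to 120 N. Pads are 22 mm wide; open, the fingers measure 114 mm over their backs; the gripper's body (76 mm by 85 mm) begins 54 mm behind the grasp point. The pads swing forward as they close: fully open they stand 13 mm farther back than shut.
Start: joints at [-81.188, 19.595, 87.324, -0, 73.075, -8.365], TCP at [0.155, -0.502, 0.193] pointing down, gripper open.
Joint ranges: [-145.02, 145.02], [-44.19, 115.74], [2.07, 154.8], [-57.11, 237.11], [16.16, 152.29], [-177.93, 177.93]. Speed limits (degrees/s): [147.25, 147.25, 180, 180, 180, 180].

## Interface

Orientations are given as [roll, pitch, yaw] about the fixed x, y, z axes, in that order (R = Rz(yaw) Ry(pitch) Rx(roll)).
In Python, from bench import ctrl, imaging, workorder gives the robot as it stands.
- The arm moves only by the tool servo_tool, never from a script. Its argument "commands" is a list that holds one entry, the list of rows, each a list of 6 numbers: the shift along the tool's x, y, z in cm, then the turn, a rotation vector about the tool's x, y, z in rad. A call has 1 to 8 rows; each row is the pose to reach, as a shift and turn from the pose commanded when the call began, along the tool's axes at that moment; what a row does not reach only later rows make up. A row lasts 1/10 s, in which the tool goes at most 50 mm and 8.59 degrees, less where a joint would pass 70% of its speed; a pose out of reach is approached as far as the arm can. A call with a gripper value outside its range is refused whole. "jaw" is the closure, from -1 (fully open) to 1 (shut), so that 0 is half open, set as the call begins (left out, the last holds). The fingers move at their own pace and stop on an object; "force" is the grip in N (left out, the last holds). Time passes only in rows, so rows that repeat a pose let the fingers close. It gives the time, the measured TCP pose, the force and the opening at its end, in the units of the state.
- ctrl.sense(): the state, without advancing time (a new reading comes with each control period).
- imaging.get_image(name): name is "scene" or "side" or "wrist"; returns a dict with "image" (400x640x3 uint8, red, green, blue), "z_map" (400x640 float32, m along the optical axis (not along the pixel's ray), 0 where there is no reading), "intrinsics" (3x3 intrinsics, pixels), "eye" and "rotation" of the camera in the world; the wrist camera has in their place "tool_from_camera" (4x4, takes a point from camera to tool coordinates, whose origin is the TCP and whose axes are the flange's). Camera axes: x right, y up, looking along -z (the intrinsics and any distortion apply to the point x, -y, -z); pixel columns grow to the right and rows downward; lengths in m; the calibration is good to about 2 mm. A picture is of the moment at which its call begins: read the wrist's pose just before it.
- workorder.job_done(): hands the job in, once; it reports no verdict.
The state is a dict: "t": time; "joints": joint angles; "dq": joint speeds; "joint_efforts": joint torques, N m; "tcp_pos": TCP position; "eef_rot": TCP orientation; "ft_force": force on the tool from outside, world axes, zero at the start; "torque": the same for the moment, N m; "opening": finger opening in m.
Only numpy, scipy, OpenCV 4.12 (cv2) and the standard library are available. Lean on these libraries where they do the work, as an engineer would, in place of code of your own. Each camera call takes 0.05 s, during which the arm holds its last target.

## Working session

There is one attempt and no reset: what is moved stays moved. The work goes in short steps, Python scripts to look and compute and a tool call to move; the robot and the scene stay as the last step left them, time stands still between calls to the robot, and variables do not carry over. Pictures are saved under pics/ and viewed, and the job is handed in when it is done.

Besides the shell and the picture viewer there is one more tool, called after ">>>" as a command line: name --argument value ..., lists and objects as JSON in quotes. servo_tool: Moves the arm, as the interface text tells. Its arguments: {"type":"object","properties":{"commands":{"type":"array","items":{"type":"array","items":{"type":"array","items":{"type":"number"}}}},"jaw":{"type":"number"},"force":{"type":"number"}},"required":["commands"]}

```bash
mkdir -p pics; ls; python3 - <<'E'
from bench import ctrl, imaging
import cv2, numpy as np
print(ctrl.sense())
for n in ("scene","side"):
    d=imaging.get_image(n)
    cv2.imwrite(f"pics/{n}0.png",cv2.cvtColor(d["image"],cv2.COLOR_RGB2BGR))
    np.savez(f"{n}0.npz",**d)
    print(n,d["eye"],d["rotation"],d["intrinsics"],[k for k in d])
E
```

```text
pics
{'t': 0.0, 'joints': array([-8.11866987e+01,  1.96356507e+01,  8.73780565e+01, -5.51491141e-04,
        7.30744827e+01, -8.36566360e+00]), 'dq': array([-0.03308345,  0.10184515, -0.04174882, -0.05205375, -0.00502272,
        0.05007407]), 'joint_efforts': array([ 2.33551555e-04, -4.33679330e+01, -2.46011353e+01, -8.39530207e-05,
        7.80922099e-03, -7.32532158e-06]), 'tcp_pos': array([ 0.15500445, -0.5011089 ,  0.19212809]), 'eef_rot': array([-1.79912672e+02, -1.23090228e-02,  1.71791165e+01]), 'ft_force': array([0.21911591, 0.27258776, 0.34747274]), 'torque': array([-0.06631903, -0.00458202,  0.03145424]), 'opening': 0.08544782276033469}
scene [ 1.62224881 -0.23358296  0.96863946] [49.49542562  0.84976064 77.27389161] [[475.40225857   0.         321.93498447]
 [  0.         475.40225857 204.55358849]
 [  0.           0.           1.        ]] ['image', 'z_map', 'intrinsics', 'eye', 'rotation']
side [0.0761668  0.7818958  1.08913852] [  44.49080518    0.58087955 -146.31884679] [[496.13348578   0.         322.06847449]
 [  0.         496.13348578 202.24911167]
 [  0.           0.           1.        ]] ['image', 'z_map', 'intrinsics', 'eye', 'rotation']
```

View pics/scene0.png

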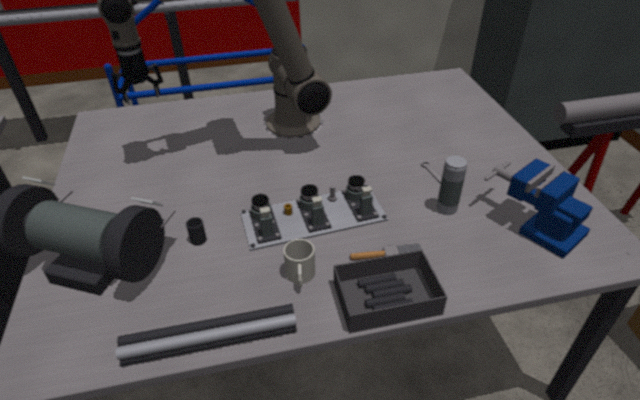

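View pics/side0.png

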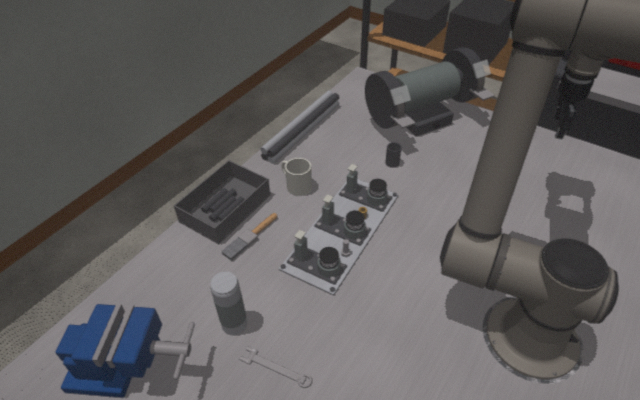

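The scene view shows the pads near (261,200), (309,191), (356,182), with the tag posts just below and to the right. The side view shows them at (329,258), (355,221), (378,187). I'll zoom in and use the depth.

```bash
cat > h.py <<'E'
import numpy as np
from scipy.spatial.transform import Rotation as R
def load(n):
    return dict(np.load(n))
def rot(d): return R.from_euler('xyz',d['rotation'],degrees=True).as_matrix()
def cloud(d):
    K=d['intrinsics'];z=d['z_map'];v,u=np.mgrid[:z.shape[0],:z.shape[1]]
    x=(u-K[0,2])/K[0,0]*z;y=(v-K[1,2])/K[1,1]*z
    return np.stack([x,-y,-z],-1)@rot(d).T+d['eye']
def ray(d,u,v,h):
    K=d['intrinsics'];r=rot(d)@np.array([(u-K[0,2])/K[0,0],-(v-K[1,2])/K[1,1],-1.])
    return d['eye']+r*(h-d['eye'][2])/r[2]
def proj(d,p):
    c=(np.asarray(p)-d['eye'])@rot(d);K=d['intrinsics']
    return K[0,0]*c[...,0]/-c[...,2]+K[0,2],K[1,1]*-c[...,1]/-c[...,2]+K[1,2]
E
python3 - <<'E'
from h import *
import cv2
for n,(a,b,c,e) in dict(scene=(230,390,160,250),side=(270,410,155,295)).items():
    d=load(n+'0.npz');P=cloud(d)
    im=cv2.cvtColor(d['image'],cv2.COLOR_RGB2BGR)[c:e,a:b]
    s=5 if n=='scene' else 4
    cv2.imwrite(f'pics/{n}_crop.png',cv2.resize(im,None,fx=s,fy=s,interpolation=cv2.INTER_CUBIC))
    Q=P[c:e,a:b]
    for lo,hi in((.074,.086),(.100,.120)):
        m=((Q[...,2]>lo)&(Q[...,2]<hi)).astype(np.uint8)
        k,l,st,ce=cv2.connectedComponentsWithStats(m)
        for i in range(1,k):
            if st[i,4]>8:
                q=Q[l==i];print(n,lo,st[i,4],ce[i]+[a,c],q.mean(0).round(4),q.min(0).round(3),q.max(0).round(3), d['image'][c:e,a:b][l==i].mean(0).round())
E
```

```text
scene 0.074 154 [355.5        180.26623377] [0.5173 0.1076 0.08  ] [0.488 0.083 0.075] [0.542 0.132 0.085] [29. 28. 29.]
scene 0.074 171 [308.38596491 189.69005848] [ 0.5282 -0.0415  0.0801] [ 0.497 -0.067  0.074] [ 0.554 -0.015  0.085] [30. 29. 30.]
scene 0.074 59 [366.13559322 197.71186441] [0.6066 0.1145 0.0813] [0.593 0.098 0.074] [0.616 0.132 0.086] [59. 63. 63.]
scene 0.074 182 [259.25824176 199.63736264] [ 0.5396 -0.1904  0.0802] [ 0.511 -0.215  0.074] [ 0.564 -0.165  0.084] [29. 28. 29.]
scene 0.074 57 [316.50877193 208.03508772] [ 0.6169 -0.0359  0.0811] [ 0.6   -0.052  0.074] [ 0.625 -0.017  0.086] [57. 61. 61.]
scene 0.074 62 [265.09677419 218.70967742] [ 0.6279 -0.1847  0.0815] [ 0.608 -0.201  0.074] [ 0.636 -0.167  0.086] [56. 60. 60.]
scene 0.074 91 [298.42857143 243.78021978] [ 0.7449 -0.1122  0.0803] [ 0.733 -0.15   0.074] [ 0.768 -0.083  0.086] [91. 89. 84.]
scene 0.1 53 [365.79245283 188.90566038] [0.6008 0.1139 0.1098] [0.587 0.102 0.101] [0.612 0.127 0.114] [136. 133. 127.]
scene 0.1 54 [316.16666667 199.01851852] [ 0.6126 -0.0353  0.1109] [ 0.599 -0.047  0.101] [
[... 855 characters left out ...]
0.5245 -0.0366  0.0805] [ 0.499 -0.067  0.074] [ 0.55  -0.01   0.086] [54. 52. 53.]
side 0.074 59 [301.01694915 243.74576271] [0.5953 0.1212 0.0812] [0.588 0.097 0.074] [0.611 0.135 0.086] [76. 78. 77.]
side 0.074 265 [328.98490566 254.97735849] [0.5134 0.1121 0.0808] [0.489 0.085 0.075] [0.54  0.137 0.086] [54. 53. 54.]
side 0.1 51 [352.37254902 167.70588235] [ 0.6219 -0.1812  0.1106] [ 0.61  -0.197  0.103] [ 0.634 -0.167  0.116] [151. 149. 143.]
side 0.1 58 [327.93103448 198.84482759] [ 0.6107 -0.0318  0.1116] [ 0.6   -0.048  0.1  ] [ 0.621 -0.017  0.116] [153. 151. 144.]
side 0.1 72 [299.97222222 234.75      ] [0.5998 0.1176 0.1109] [0.59  0.101 0.1  ] [0.612 0.13  0.116] [153. 150. 144.]
```

```bash
sleep 1; ls pics
```

```text
scene0.png
scene_crop.png
side0.png
side_crop.png
```

Measured positions, averaged over the two views:

| Mount | Pad (x, y) | Tag (x, y) |
|---|---|---|
| Left | 0.515, 0.110 | 0.600, 0.116 |
| Middle | 0.526, -0.039 | 0.612, -0.034 |
| Right | 0.538, -0.189 | 0.623, -0.183 |

The pad heights come out at 80 mm, the spacing at 150 mm and the plate yaw at about 4.3°, all as they should be. I'll move to the left pad with the jaws shut.

>>> servo_tool --commands '[[[2,-1.8,0,0,0,0],[5.3,-4.8,0,0,0,0],[8.7,-7.9,0,0,0,0],[12.1,-11,0,0,0,0],[15.5,-14.1,0,0,0,0],[18.9,-17.2,0,0,0,0],[22.3,-20.3,0,0,0,0],[25.7,-23.4,0,0,0,0]]]' --jaw 1

```text
t: 0.9
tcp_pos: [0.3319, -0.2004, 0.1927]
eef_rot: [180.0, 0.0, 17.1]
ft_force: [0.8, -0.8, -0.5]
opening: -0.0002
```

>>> servo_tool --commands '[[[3.4,-3.1,0,0,0,0.03],[6.8,-6.2,0,0,0,0.06],[10.2,-9.3,0.5,0,0,0.09],[13.6,-12.4,1,0,0,0.12],[17,-15.5,1.5,0,0,0.15],[20.4,-18.6,2,0,0,0.18],[23.8,-21.7,2.5,0,0,0.21],[26.8,-24.3,3,0,0,0.225]]]'

```text
t: 1.7
tcp_pos: [0.5163, 0.1115, 0.1622]
eef_rot: [-180.0, 0.0, 4.3]
ft_force: [0.4, -0.5, -0.2]
opening: 0.0001
```

>>> servo_tool --commands '[[[0,0,2,0,0,0],[0,0,4,0,0,0],[0,0,6,0,0,0],[0,0,6,0,0,0],[0,0,6,0,0,0],[0,0,6,0,0,0]]]'

```text
t: 2.3
tcp_pos: [0.5165, 0.1091, 0.1038]
eef_rot: [180.0, -0.1, 4.3]
ft_force: [-0.2, -0.3, 0.4]
opening: -0.0002
```

```bash
python3 - <<'E'
from bench import ctrl, imaging
import cv2
print(ctrl.sense())
for n in ("side",):
    d=imaging.get_image(n)
    cv2.imwrite(f"pics/{n}1.png",cv2.resize(cv2.cvtColor(d["image"],cv2.COLOR_RGB2BGR)[120:320,220:460],None,fx=3,fy=3))
print(ctrl.sense()['ft_force'])
E
```

```text
{'t': 2.3, 'joints': array([ 3.60999968e+00,  2.49219143e+01,  9.43409921e+01, -6.97012279e-03,
        6.06352910e+01,  8.93378381e+01]), 'dq': array([-0.03609136, -0.35801131, -0.04657811, -0.06800245, -0.14006909,
       -0.06401506]), 'joint_efforts': array([ 4.34851076e-02, -4.45721054e+01, -2.13700354e+01,  2.14707841e-03,
        1.57762767e-02, -3.94860558e-05]), 'tcp_pos': array([0.51651239, 0.10910121, 0.10384352]), 'eef_rot': array([ 1.79992743e+02, -1.01725254e-01,  4.27558056e+00]), 'ft_force': array([-0.15785854, -0.28454273,  0.44088478]), 'torque': array([ 0.05551258,  0.00630605, -0.04939082]), 'opening': -0.00018697332182814841}
[-0.95210628  0.10410151  0.15867628]
```

View pics/side1.png

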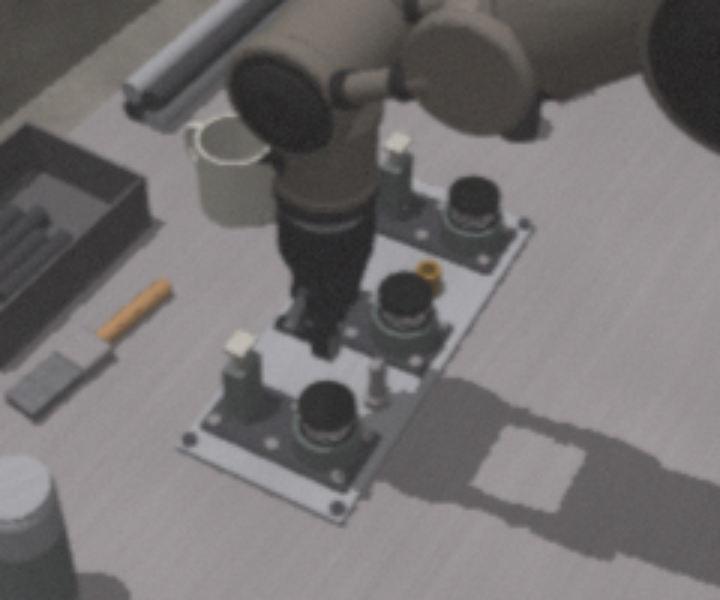

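The picture shows the fingertips near (327,237), about 10 px higher than I expected. I'll check with the depth.

```bash
python3 - <<'E'
from bench import ctrl, imaging
from h import *
import cv2
for n in ("side","scene"):
    d=imaging.get_image(n);np.savez(f"{n}1.npz",**d)
    P=cloud(d);s=ctrl.sense()['tcp_pos']
    print(n,proj(d,s), proj(d,[0.5145,0.110,.08]))
    m=(abs(P[...,0]-.5165)<.05)&(abs(P[...,1]-.109)<.06)&(P[...,2]>.088)&(P[...,2]<.2)
    q=P[m]; print(len(q))
    for lo in np.arange(.088,.2,.008):
        k=q[(q[:,2]>=lo)&(q[:,2]<lo+.008)]
        if len(k): print(round(lo,3),len(k),k.mean(0).round(4),k.min(0).round(3),k.max(0).round(3))
    if n=="scene":cv2.imwrite(f"pics/{n}1.png",cv2.resize(cv2.cvtColor(d["image"],cv2.COLOR_RGB2BGR)[100:260,230:430],None,fx=3.5,fy=3.5))
E
```

```text
side (np.float64(328.5985032414899), np.float64(248.0174779090528)) (np.float64(329.06987993804495), np.float64(254.43754325469422))
128
0.144 10 [0.51   0.1132 0.1492] [0.506 0.104 0.146] [0.522 0.121 0.152]
0.152 19 [0.5116 0.1178 0.1571] [0.504 0.104 0.155] [0.522 0.124 0.16 ]
0.16 18 [0.51   0.1164 0.1642] [0.505 0.106 0.162] [0.522 0.124 0.167]
0.168 11 [0.5083 0.1145 0.171 ] [0.505 0.105 0.169] [0.517 0.124 0.175]
0.176 8 [0.507  0.1118 0.1787] [0.505 0.104 0.176] [0.509 0.12  0.182]
0.184 15 [0.5054 0.1061 0.1882] [0.503 0.074 0.185] [0.509 0.123 0.192]
0.192 47 [0.5086 0.1166 0.1963] [0.501 0.071 0.192] [0.524 0.144 0.2  ]
scene (np.float64(356.13701710725434), np.float64(173.76617344022327)) (np.float64(355.99984746109783), np.float64(179.597725776395))
202
0.144 13 [0.5236 0.1087 0.1493] [0.518 0.099 0.145] [0.529 0.122 0.151]
0.152 21 [0.5218 0.1063 0.1558] [0.512 0.095 0.152] [0.529 0.124 0.159]
0.16 23 [0.5218 0.1069 0.1637] [0.515 0.095 0.16 ] [0.526 0.122 0.168]
0.168 19 [0.5221 0.105  0.1715] [0.513 0.095 0.168] [0.527 0.12  0.176]
0.176 21 [0.5244 0.1088 0.1799] [0.517 0.094 0.176] [0.532 0.122 0.184]
0.184 39 [0.5243 0.1098 0.1887] [0.504 0.081 0.184] [0.532 0.14  0.192]
0.192 66 [0.5222 0.1072 0.1968] [0.504 0.076 0.192] [0.533 0.143 0.2  ]
```

View pics/scene1.png

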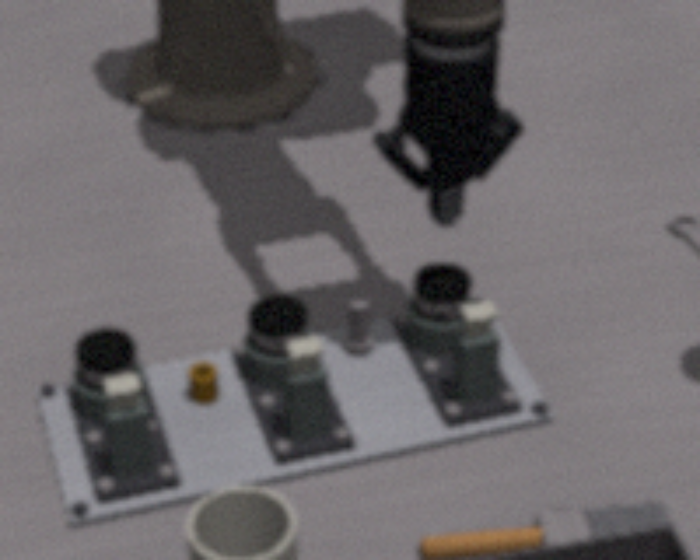

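The fingertips appear at z≈0.144 in both views, but the reported TCP is at 0.104. I'll check the state and the wrist camera.

```bash
python3 - <<'E'
from bench import ctrl, imaging
from h import *
import cv2
s=ctrl.sense();print(s['t'],s['tcp_pos'],s['joints'],s['ft_force'])
d=imaging.get_image('wrist');np.savez("wrist1.npz",**d)
print(d['tool_from_camera'].round(4),d['intrinsics'])
cv2.imwrite("pics/wrist1.png",cv2.cvtColor(d["image"],cv2.COLOR_RGB2BGR))
d=imaging.get_image('scene');P=cloud(d)
m=(abs(P[...,0]-.5165)<.05)&(abs(P[...,1]-.109)<.06)&(P[...,2]>.088)&(P[...,2]<.2)
print(P[m][:,2].min())
s=ctrl.sense();print(s['t'],s['tcp_pos'])
E
```

```text
2.45 [0.51637937 0.10911527 0.10377484] [ 3.61186659e+00  2.49115507e+01  9.43712936e+01 -5.96436081e-03
  6.06100851e+01  8.93387901e+01] [-0.26902669 -0.27464033 -0.32993518]
[[ 1.000e-04  9.533e-01  3.020e-01  7.720e-02]
 [ 1.000e+00 -0.000e+00 -1.000e-04 -8.000e-04]
 [-1.000e-04  3.020e-01 -9.533e-01 -1.812e-01]
 [ 0.000e+00  0.000e+00  0.000e+00  1.000e+00]] [[275.84689031   0.         320.40446308]
 [  0.         275.84689031 202.18071823]
 [  0.           0.           1.        ]]
0.14614957339989032
2.55 [0.51612928 0.10911276 0.10344433]
```

View pics/wrist1.png

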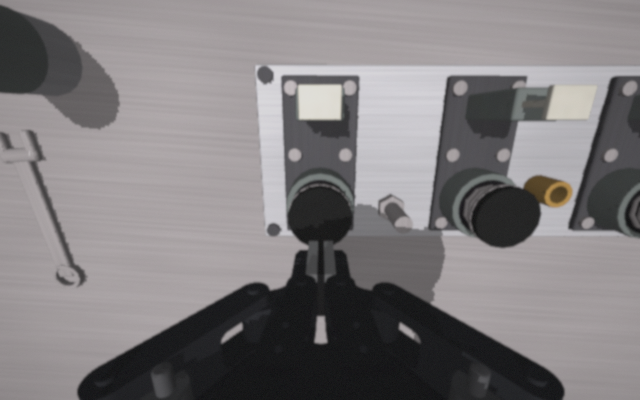

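```bash
python3 - <<'E'
from h import *
d=load('wrist1.npz');T=d['tool_from_camera'];K=d['intrinsics']
Ti=np.linalg.inv(T)
for p in ([0,0,0],[0,0,-.02],[0,0,-.04],[0,0,-.06]):
    c=Ti@np.r_[p,1];print(p,K[0,0]*c[0]/-c[2]+K[0,2],K[1,1]*-c[1]/-c[2]+K[1,2],-c[2])
z=d['z_map'];v,u=np.mgrid[:400,:640]
C=np.stack([(u-K[0,2])/K[0,0]*z,-(v-K[1,2])/K[1,1]*z,-z],-1)@T[:3,:3].T+T[:3,3]
for r in range(225,330,6): print(r,C[r,322].round(4),C[r,312].round(4),C[r,332].round(4))
# world z of pad & tag by tool depth
for (uu,vv) in((320,215),(505,215),(320,100),(570,100),(400,140)): print(uu,vv,C[vv,uu].round(4))
E
```

```text
[0, 0, 0] 321.55646454358987 228.71981046774255 0.19600334628815752
[0, 0, -0.02] 321.68406428150263 240.99480453882987 0.17693693452634468
[0, 0, -0.04] 321.8424850884934 256.2347611277425 0.15787052276453184
[0, 0, -0.06] 322.0444278966108 275.6614998725621 0.138804111002719
225 [-0.0068  0.0005  0.0235] [-0.0073 -0.0076  0.0246] [-0.0069  0.0085  0.0237]
231 [-0.0117  0.0005  0.0229] [-0.0117 -0.0076  0.0228] [-0.0119  0.0085  0.0233]
237 [-0.0178  0.0005  0.0246] [-0.0171 -0.0076  0.0231] [-0.0169  0.0085  0.0227]
243 [ 0.0108  0.     -0.0451] [ 0.0111 -0.0054 -0.0457] [ 0.011   0.0055 -0.0454]
249 [ 0.0109  0.     -0.0522] [ 0.0113 -0.0052 -0.0531] [ 0.0106  0.0052 -0.0517]
255 [ 0.0114 -0.     -0.0596] [ 0.0109 -0.005  -0.0587] [ 0.0107  0.0049 -0.0582]
261 [ 0.0109 -0.0001 -0.0645] [ 0.0109 -0.0048 -0.0646] [ 0.0103  0.0047 -0.0636]
267 [ 0.0112 -0.0001 -0.0705] [ 0.0111 -0.0047 -0.0704] [ 0.011   0.0045 -0.0702]
273 [ 0.0104 -0.0001 -0.0743] [ 0.0111 -0.0045 -0.0753] [ 0.0103  0.0043 -0.0741]
279 [ 0.009  -0.0001 -0.0768] [ 0.0122 -0.0043 -0.0817] [ 0.0121  0.004  -0.0815]
285 [ 0.0052 -0.0001 -0.0756] [ 0.0125 -0.0042 -0.0863] [ 0.0123  0.0038 -0.086 ]
291 [ 0.0024 -0.0001 -0.0761] [ 0.0121 -0.0041 -0.0897] [ 0.0116  0.0037 -0.089 ]
297 [-0.0007 -0.0001 -0.0762] [ 0.0123 -0.004  -0.0937] [ 0.0121  0.0035 -0.0934]
303 [-0.0038 -0.0001 -0.0763] [ 0.0118 -0.0039 -0.0965] [ 0.0127  0.0033 -0.0976]
309 [-0.007  -0.0001 -0.0763] [ 0.0096 -0.0039 -0.097 ] [ 0.0153  0.003  -0.104 ]
315 [-0.0112 -0.0001 -0.0752] [-0.0011 -0.0043 -0.0872] [ 0.013   0.0031 -0.1042]
321 [-0.1691  0.0012  0.1034] [-0.0039 -0.0043 -0.0875] [ 0.0116  0.003  -0.1055]
327 [-0.1774  0.0012  0.1023] [-0.0068 -0.0043 -0.0876] [ 0.0087  0.0031 -0.105 ]
320 215 [ 0.0017 -0.0011  0.0234]
505 215 [0.0014 0.1457 0.0245]
320 100 [ 0.0855 -0.0011 -0.007 ]
570 100 [ 0.0856  0.1474 -0.0067]
400 140 [0.0537 0.077  0.0942]
```

All three cameras agree: the visible fingertips end about 42 mm short of the reported TCP along the tool axis, while x and y agree. I'll let contact decide and descend in small steps, watching the force.

>>> servo_tool --commands '[[[-0.15,0,1,0,0,0],[-0.15,0,2,0,0,0],[-0.15,0,2.4,0,0,0],[-0.15,0,2.7,0,0,0],[-0.15,0,2.7,0,0,0]]]'

```text
t: 3.05
tcp_pos: [0.514, 0.109, 0.0751]
eef_rot: [180.0, 0.1, 4.3]
ft_force: [0.8, 0.3, 0.5]
opening: 0.0
```

There's no contact at TCP z = 0.075, so the tips really are shorter. I'll carry on down.

>>> servo_tool --commands '[[[0,0,0.8,0,0,0],[0,0,1.6,0,0,0],[0,0,2.4,0,0,0],[0,0,2.8,0,0,0],[0,0,2.8,0,0,0]]]'

```text
t: 3.55
tcp_pos: [0.5137, 0.109, 0.0469]
eef_rot: [180.0, 0.1, 4.3]
ft_force: [0.8, -0.8, -0.1]
opening: 0.0001
```

>>> servo_tool --commands '[[[0,0,0.2,0,0,0],[0,0,0.4,0,0,0],[0,0,0.5,0,0,0],[0,0,0.5,0,0,0],[0,0,0.5,0,0,0]]]'

```text
t: 4.05
tcp_pos: [0.5144, 0.1091, 0.0429]
eef_rot: [180.0, -0.0, 4.3]
ft_force: [0.1, 0.3, -0.7]
opening: -0.0
```

>>> servo_tool --commands '[[[0,0,0.1,0,0,0],[0,0,0.2,0,0,0],[0,0,0.3,0,0,0],[0,0,0.4,0,0,0],[0,0,0.4,0,0,0],[0,0,0.4,0,0,0]]]'

```text
t: 4.65
tcp_pos: [0.5145, 0.1091, 0.039]
eef_rot: [180.0, -0.0, 4.3]
ft_force: [-0.3, -0.1, 3.0]
opening: -0.0
```

```bash
python3 - <<'E'
from bench import ctrl, imaging
import cv2
F=[]
for i in range(3):
    d=imaging.get_image("side");F.append(ctrl.sense()['ft_force'].round(2))
print(F,ctrl.sense()['tcp_pos'])
cv2.imwrite("pics/side2.png",cv2.resize(cv2.cvtColor(d["image"],cv2.COLOR_RGB2BGR)[200:300,260:400],None,fx=5,fy=5))
E
```

```text
[array([-0.61,  0.1 ,  3.27]), array([-0.3 , -0.36,  2.26]), array([ 0.46, -0.81,  2.73])] [0.51445822 0.10907459 0.03894082]
```

View pics/side2.png

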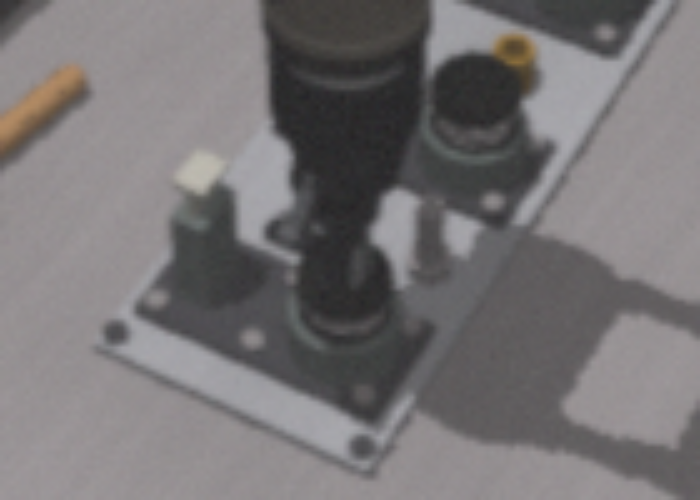

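The tip touches the pad at TCP z ≈ 0.041, with 2.8 N at 0.039. I'll press to two depths and average the force.

>>> servo_tool --commands '[[[0,0,0.2,0,0,0],[0,0,0.4,0,0,0],[0,0,0.4,0,0,0],[0,0,0.4,0,0,0]]]'

```text
t: 5.2
tcp_pos: [0.5144, 0.1091, 0.035]
eef_rot: [180.0, -0.0, 4.3]
ft_force: [-0.3, -0.7, 6.9]
opening: -0.0001
```

```bash
cat > f.py <<'E'
from bench import ctrl, imaging
import numpy as np
F=[];Z=[]
for i in range(8):
    imaging.get_image("side");s=ctrl.sense();F.append(s['ft_force']);Z.append(s['tcp_pos'])
print(s['t'],np.mean(F,0).round(2),np.std(F,0).round(2),np.mean(Z,0).round(4))
E
python3 f.py
```

```text
5.6 [-1.16 -0.22  6.44] [0.57 0.4  0.41] [0.5145 0.1091 0.035 ]
```

>>> servo_tool --commands '[[[0,0,0.2,0,0,0],[0,0,0.4,0,0,0],[0,0,0.4,0,0,0],[0,0,0.4,0,0,0]]]'

```text
t: 6.0
tcp_pos: [0.5145, 0.1091, 0.0314]
eef_rot: [180.0, -0.0, 4.3]
ft_force: [-2.0, -0.4, 9.7]
opening: 0.0004
```

```bash
python3 f.py
```

```text
6.4 [-2.16 -0.42  9.78] [0.43 0.43 0.64] [0.5145 0.1091 0.0314]
```

The left mount is stiff at about 0.9 N/mm, 9.8 N at 0.0314. I'll lift and go to the middle one.

>>> servo_tool --commands '[[[0,0,-1.5,0,0,0],[0,0,-3.5,0,0,0],[0,2,-3.8,0,0,0],[0,5.5,-3.8,0,0,0],[0,9,-3.8,0,0,0],[0,12.5,-3.8,0,0,0],[0,15,-3.8,0,0,0],[0,15,-3.8,0,0,0]]]'

```text
t: 7.2
tcp_pos: [0.5255, -0.0434, 0.0682]
eef_rot: [180.0, 0.0, 4.1]
ft_force: [0.2, -0.1, -0.4]
opening: -0.0001
```

>>> servo_tool --commands '[[[0,0,1.2,0,0,0],[0,0,2.2,0,0,0],[0,0,2.6,0,0,0],[0,0,3,0,0,0],[0,0,3.4,0,0,0],[0,0,3.4,0,0,0],[0,0,3.4,0,0,0]]]'

```text
t: 7.9
tcp_pos: [0.5256, -0.0401, 0.0351]
eef_rot: [-180.0, -0.0, 4.3]
ft_force: [-1.6, 2.4, 3.9]
opening: 0.0002
```

```bash
python3 f.py
```

```text
8.3 [-0.69  3.    4.31] [0.45 0.45 0.36] [ 0.5258 -0.0404  0.0351]
```

>>> servo_tool --commands '[[[0,0,0.2,0,0,0],[0,0,0.38,0,0,0],[0,0,0.38,0,0,0],[0,0,0.38,0,0,0]]]'

```text
t: 8.7
tcp_pos: [0.5259, -0.0406, 0.0313]
eef_rot: [180.0, -0.0, 4.3]
ft_force: [-1.4, 3.8, 7.1]
opening: 0.0001
```

```bash
python3 f.py
```

```text
9.1 [-1.44  3.31  6.55] [0.34 0.64 0.29] [ 0.5259 -0.0406  0.0314]
```

>>> servo_tool --commands '[[[0,0,-1.5,0,0,0],[0,0,-3.5,0,0,0],[0,2,-3.8,0,0,0],[0,5.5,-3.8,0,0,0],[0,9,-3.8,0,0,0],[0,12.5,-3.8,0,0,0],[0,15,-3.8,0,0,0],[0,15,-3.8,0,0,0]]]'

```text
t: 9.9
tcp_pos: [0.5368, -0.194, 0.0684]
eef_rot: [179.9, -0.0, 4.1]
ft_force: [0.1, -0.0, 0.3]
opening: 0.0001
```

>>> servo_tool --commands '[[[0,0,0,0,0,0],[0,0,1.2,0,0,0],[0,0,2.2,0,0,0],[0,0,2.6,0,0,0],[0,0,3,0,0,0],[0,0,3.4,0,0,0],[0,0,3.4,0,0,0],[0,0,3.4,0,0,0]]]'

```text
t: 10.7
tcp_pos: [0.5368, -0.19, 0.0353]
eef_rot: [180.0, -0.0, 4.3]
ft_force: [0.5, 0.9, 2.1]
opening: -0.0
```

```bash
python3 f.py
```

```text
11.1 [-0.15  1.64  2.31] [0.69 0.61 0.5 ] [ 0.5369 -0.1901  0.0353]
```

>>> servo_tool --commands '[[[0,0,0.2,0,0,0],[0,0,0.38,0,0,0],[0,0,0.38,0,0,0],[0,0,0.38,0,0,0]]]'

```text
t: 11.5
tcp_pos: [0.537, -0.1902, 0.0313]
eef_rot: [180.0, -0.0, 4.3]
ft_force: [1.2, 1.1, 4.1]
opening: 0.0002
```

```bash
python3 f.py
```

```text
11.9 [1.58 1.55 3.71] [0.6  0.34 0.51] [ 0.537  -0.1902  0.0313]
```

At the same depth of 0.0313 the readings are: left 9.8 N, middle 6.6 N, right 3.7 N. The right mount is clearly the softest. I'll lift, move over to its tag and push it down.

>>> servo_tool --commands '[[[0,0,-2,0,0,0],[0,0,-5,0,0,0],[0,0,-7,0,0,0],[2,0,-7,0,0,0],[5,0,-7,0,0,0],[7.5,-0.1,-7,0,0,0],[8.6,-0.1,-7,0,0,0],[8.6,-0.1,-7,0,0,0]]]'

```text
t: 12.7
tcp_pos: [0.6227, -0.1825, 0.0999]
eef_rot: [-180.0, 0.1, 4.3]
ft_force: [-0.7, 0.7, -0.8]
opening: 0.0002
```

>>> servo_tool --commands '[[[0,0,0,0,0,0],[0,0,0,0,0,0],[0,0,1.2,0,0,0],[0,0,2,0,0,0],[0,0,2.4,0,0,0],[0,0,2.8,0,0,0],[0,0,3.2,0,0,0],[0,0,3.2,0,0,0]]]'

```text
t: 13.5
tcp_pos: [0.6223, -0.1827, 0.0688]
eef_rot: [-180.0, 0.0, 4.3]
ft_force: [0.2, -0.5, -0.5]
opening: 0.0
```

>>> servo_tool --commands '[[[0,0,0.2,0,0,0],[0,0,0.4,0,0,0],[0,0,0.6,0,0,0],[0,0,0.8,0,0,0],[0,0,0.8,0,0,0]]]'

```text
t: 14.0
tcp_pos: [0.6226, -0.1828, 0.061]
eef_rot: [180.0, -0.0, 4.3]
ft_force: [-0.5, -0.2, 0.3]
opening: -0.0002
```

>>> servo_tool --commands '[[[0,0,0.2,0,0,0],[0,0,0.4,0,0,0],[0,0,0.6,0,0,0],[0,0,0.8,0,0,0],[0,0,0.8,0,0,0]]]'

```text
t: 14.5
tcp_pos: [0.6224, -0.1827, 0.0528]
eef_rot: [-180.0, 0.0, 4.3]
ft_force: [1.2, 0.7, 1.4]
opening: -0.0001
```

The force is lower than expected, so I'll look.

```bash
python3 - <<'E'
from bench import ctrl, imaging
from h import *
import cv2
ims=[]
for n,(a,b,c,e) in dict(scene=(220,340,150,250),side=(300,420,120,220)).items():
    d=imaging.get_image(n)
    print(ctrl.sense()['ft_force'].round(1),ctrl.sense()['tcp_pos'])
    ims.append(cv2.resize(cv2.cvtColor(d["image"],cv2.COLOR_RGB2BGR)[c:e,a:b],None,fx=3.3,fy=3.3,interpolation=cv2.INTER_CUBIC))
cv2.imwrite("pics/t1.png",np.hstack(ims))
E
```

```text
[0.2 0.4 1. ] [ 0.62219809 -0.18262247  0.05276832]
[-0.9 -0.6 -0.3] [ 0.62211455 -0.1825815   0.05277837]
```

View pics/t1.png

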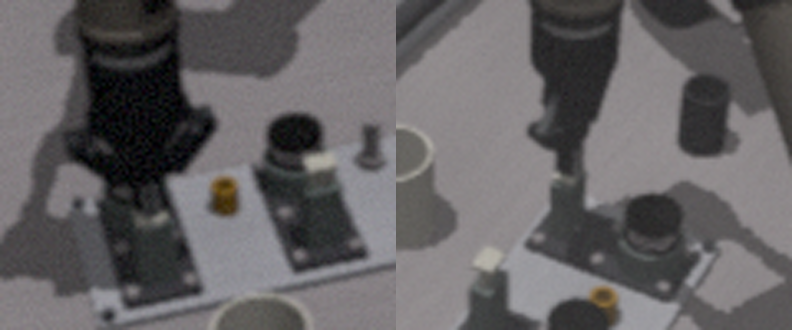

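The fingertips sit on the right tag, which is nearly down against its post, and the middle tag is still up. The friction force relaxes when the arm stops, which explains the low readings. I'll push on to the stop.

>>> servo_tool --commands '[[[0,0,0.1,0,0,0],[0,0,0.2,0,0,0],[0,0,0.3,0,0,0],[0,0,0.3,0,0,0]]]'

```text
t: 15.0
tcp_pos: [0.6222, -0.1827, 0.0515]
eef_rot: [180.0, -0.0, 4.3]
ft_force: [-3.5, 1.6, 10.1]
opening: 0.0001
```

It stalled at 0.0515 with 10 N, so that's the stop. I'll press a little harder, then retreat.

>>> servo_tool --commands '[[[0,0,0.15,0,0,0],[0,0,0.15,0,0,0],[0,0,0.15,0,0,0]]]'

```text
t: 15.3
tcp_pos: [0.6223, -0.1827, 0.0514]
eef_rot: [180.0, -0.0, 4.3]
ft_force: [-7.6, 2.3, 18.4]
opening: -0.0003
```

>>> servo_tool --commands '[[[0,0,-1,0,0,0],[0,0,-4,0,0,0],[0,0,-8,0,0,0],[0,0,-12,0,0,0],[-4,0,-14,0,0,0],[-8,0,-14,0,0,0],[-12,0,-14,0,0,0],[-16,0,-14,0,0,0]]]'

```text
t: 16.1
tcp_pos: [0.4612, -0.1945, 0.1886]
eef_rot: [180.0, 0.0, 4.3]
ft_force: [-0.6, -0.7, 0.0]
opening: 0.0002
```

>>> servo_tool --commands '[[[-2,4,0,0,0,0],[-2,8,0,0,0,0],[-2,11,0,0,0,0],[-2,12,0,0,0,0],[-2,12,0,0,0,0]]]'

```text
t: 16.6
tcp_pos: [0.4516, -0.3165, 0.1881]
eef_rot: [-180.0, 0.0, 4.2]
ft_force: [-0.2, 0.8, -0.1]
opening: -0.0001
```

```bash
python3 - <<'E'
from bench import ctrl, imaging
from h import *
import cv2
ims=[]
print(ctrl.sense()['ft_force'].round(1),ctrl.sense()['tcp_pos'],ctrl.sense()['t'])
for n,(a,b,c,e) in dict(scene=(180,420,130,280),side=(220,440,130,310)).items():
    d=imaging.get_image(n);P=cloud(d);P0=cloud(load(n+'0.npz'))
    for nm,p in dict(L=(.600,.1155),M=(.6115,-.0335),R=(.6225,-.183)).items():
        for X,t in((P0,'before'),(P,'after')):
            im=(load(n+'0.npz')if t=='before' else d)['image'].astype(int).sum(-1)
            m=(abs(X[...,0]-p[0])<.014)&(abs(X[...,1]-p[1])<.017)&(im>330)&(X[...,2]>.08)
            print(n,nm,t,m.sum(),np.percentile(X[m][:,2],[50,90]).round(4) if m.any() else '')
    im=cv2.cvtColor(d["image"],cv2.COLOR_RGB2BGR)[c:e,a:b]
    ims.append(cv2.resize(im,(400,int(400*im.shape[0]/im.shape[1])),interpolation=cv2.INTER_CUBIC))
h=min(i.shape[0] for i in ims)
cv2.imwrite("pics/t2.png",np.hstack([i[:h] for i in ims]))
E
```

```text
[-0.2  0.8 -0.1] [ 0.45158185 -0.3164797   0.1881259 ] 16.6
scene L before 40 [0.1103 0.1132]
scene L after 43 [0.1104 0.1129]
scene M before 45 [0.1115 0.1138]
scene M after 45 [0.1114 0.1141]
scene R before 47 [0.1114 0.1141]
scene R after 54 [0.0901 0.0922]
side L before 65 [0.1114 0.1151]
side L after 66 [0.1113 0.1142]
side M before 52 [0.112  0.1151]
side M after 55 [0.1117 0.114 ]
side R before 46 [0.111  0.1141]
side R after 39 [0.0908 0.0939]
```

View pics/t2.png

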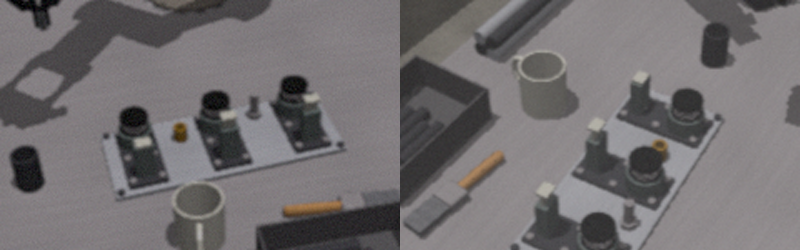

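The right tag is down at about 90 mm. The left and middle tags are up and unchanged, the bolt and bush are still standing, and the arm is clear. I'll hand the job in.

```bash
python3 -c "
from bench import workorder; print(workorder.job_done())"
```

```text
the job is handed in; nothing more can be done
None
```

I pressed the left, middle and right pads in that order, each about 9 mm down, and the right mount was the softest. I then pushed its tag fully down and handed the job in with about 17 s on the clock.

- **Softness:** at the same press depth the pads read 9.8 N on the left, 6.6 N in the middle and 3.7 N on the right.
- **Right tag:** it came up against a hard stop at about 18 N. Afterwards its top measured about 90 mm above the bench in both camera views.
- **Everything else:** the left and middle tags had not moved, and the bolt and bush were still standing between the mounts. The arm finished well clear, with no force on the tool.
- **Mismatch:** the shut fingertips end about 40 mm short of the reported TCP, which all three cameras and the pad contact agreed on. I set the heights from contact force and the cameras instead.
- **Sideways force:** I measured about 3 N sideways while pressing the middle pad and about 1.5 N on the right one. It was too small to change which mount was softest.

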